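Lock the telescopic leg in its far hole

ROBOT

A 6-joint arm with a two-finger parallel gripper is mounted at the origin on the work surface. World frame = base frame: x ahead of the robot, y to its left, z up, the work surface at z = 0. Lengths are in m, angles in rad, forces in N, time in s.
With the tool pointing down it reaches from about 0.35 to 0.875 m from the base axis. Payload 15.5 kg.
Tool frame: the origin (TCP) lies on the centre line of the jaws, within the pads' length; the fingertips stand 11 mm ahead of it and the grasp point (between the pads) lies 8 mm behind it (arm.tips_ahead is the distance from the TCP to the fingertips, in m); x points along the fingers, z is the direction in which the jaws open and shut, and the axes are right-handed (so a half turn about x gives the same grasp; the last joint's range is limited). The gripper opens to 85 mm and grips with 20 to 120 N. Pads are 22 mm wide; open, the fingers measure 114 mm over their backs; the gripper's body (76 mm by 85 mm) begins 54 mm behind the grasp point. The pads swing forward as they close: fully open they stand 13 mm farther back than shut.
Start: joints at [-1.417, 0.494, 1.345, -0, 1.302, -0.096], TCP at [0.154, -0.606, 0.242] pointing down, gripper open.
Joint ranges: [-2.91, 2.91], [-0.82, 2.16], [0.22, 2.67], [-1.22, 4.37], [0.12, 2.79], [-3.08, 3.08]. Speed limits (rad/s): [1.89, 1.89, 2.57, 3.01, 3.01, 3.01].

INTERFACE

Orientations are given as a unit quaternion [x, y, z, w].
In Python, from cell import arm, eyes, workorder gives the robot as it stands.
- The arm moves only by the tool play_rows, never from a script. Its argument "plan" is one flat list of numbers, 5 for each row, row after row: the shift along the tool's x, y, z in units of 40 mm (1.0 is 40 mm), then the turn about the tool's x in units of 6 degrees (1.0 is 6 degrees), then the finger opening in mm, from 0 to 85.4. In form: [tx, ty, tz, twist, claw, tx, ty, tz, twist, claw, ...]. A call has 1 to 8 rows; each row shifts and turns the pose as measured when the row begins, along the tool's axes as they then stand; what a row does not reach is not made up. A row lasts 1/12 s, in which the tool goes at most 41.7 mm and 7.16 degrees, less where a joint would pass 70% of its speed; a pose out of reach is approached as far as the arm can. A call is refused whole if a number of a shift passes 1 or a number of a turn 1, either way. A call with a gripper value outside its range is refused whole. The fingers move at their own pace and stop on an object; the grip force is fixed at half the most. Time passes only in rows, so rows that do not move let the fingers close. It gives the time, the measured TCP pose, the force and the opening at its end, in the units of the state.
- arm.read_state(): the state, without advancing time (a new reading comes with each control period).
- eyes.read_camera(name): name is "scene" or "side" or "wrist"; returns a dict with "img" (400x640x3 uint8, blue, green, red), "z_map" (400x640 float32, m along the optical axis (not along the pixel's ray), 0 where there is no reading), "fx", "fy", "cx", "cy" (pixels), "k1" (the pictures are not rectified: a ray, as slopes to the right and down, at radius r is drawn at 1 + k1 r^2 times it, then the intrinsics apply), "eye" and "orientation" of the camera in the world. Camera axes: x right, y down, z forward; pixel columns grow to the right and rows downward; lengths in m; the calibration is good to about 2 mm. A picture is of the moment at which its call begins.
- workorder.finish_job(): hands the job in, once; it reports no verdict.
The state is a dict: "t": time; "qpos": joint angles; "joint_vel": joint speeds; "joint_torque": joint torques, N m; "tcp_pos": TCP position; "tool_rot": TCP orientation; "contact_force": force on the tool from outside, world axes, zero at the start; "torque": the same for the moment, N m; "grip_width": finger opening in m.
Only numpy, scipy, OpenCV 4.12 (cv2) and the standard library are available. Lean on these libraries where they do the work, as an engineer would, in place of code of your own. Each camera call takes 0.05 s, during which the arm holds its last target.

TASK

Shorten the telescopic leg clamped to the bench: press its spring button down until the round pin is flush with the inner tube, slide the tube into the sleeve past the first hole, and let the pin pop up fully in the second, farther hole, so that the leg is locked there. Go gently: do not ram the pin or the gripper against the sleeve, and leave the wrench, the pliers and the dish where they lie.

Things in the scene. Friction and masses are not known exactly. Their poses are not given: they have to be found in the camera images.
- sleeve: Square aluminium sleeve of the leg, 36 mm wide, in two saddle clamps; fixed. Origin on the bench under the leg's centre line; x along the leg, the way the tube slides in; z up. From x = -30 mm (open mouth) to 160 mm. Its top is a 4 mm steel cover strip (underside 52, top 56 mm above the bench) with a 12.5 mm slot on the centre line, open at the mouth, to x = 100 mm.
- mouth (a point): Nominal mouth edge of the cover strip, at its top, sleeve x = -30 mm. The strip is screwed on through long slots: its mouth edge, slot and both holes together really sit anywhere up to 12 mm farther along or back than nominal, differently each time. No reading tells how much: find the hole by feel or by eye.
- far_hole (a point): Nominal centre of the second, farther hole (sleeve x = 60 mm, at the strip's top); the real one lies up to 12 mm along or back from it. Round, 20 mm, in the slot. The first hole is alike, always 45 mm nearer the mouth (nominal x = 15 mm). A pin in a hole has about 1.5 mm of play along the leg.
- tube (a joint): How far (m) the 28 mm square inner tube, with rubber foot, is slid into the sleeve, along the sleeve's +x. The button's centre is at sleeve x = -90 mm + this value; the second hole is at 0.150 nominal, 0.138 to 0.162 possible. Tube top 51 mm above the bench. About 2 N of friction; stays where left; stops at 0.170.
- button (a joint): How far (m) the spring button is pressed down. 0: popped up. 0.0055: pin just clears the strip's underside; it rests there when let go under the strip. 0.0065: pin flush with the tube. 0.0075: hard stop. 5 N to start, about 9 N at the stop; pops up by itself when free. Pressed less than 0.0055, the pin strikes the edge of the mouth or hole and blocks the tube.
- pin_top (a point): Centre of the button's top. An upright black stem, 10 mm thick and 20.5 mm tall, stands on a round steel pin of 18 mm. Popped up, the stem's top is 78 mm and the pin's upper face 57.5 mm above the bench (1.5 mm proud of the strip). The stem runs along the slot, the pin only below the strip. The stem stays 14 mm or more above the strip: pinch, press and push it there.
- wrench: Chrome wrench lying loose on the bench on the robot's side of the leg, 170 mm long.
- pliers: Pliers with plastic handles, 145 mm long, lying loose beyond the tube's rubber foot.
- dish: Round white ceramic dish, 100 mm across, 30 mm high, standing loose beyond the sleeve's closed end. (Also there: a fixed blue four-bin tray, 105 mm high, on the far side of the bench, with a tilt-out bin swung out to within about 15 mm of the leg's ends at the nearest; it is not part of the work.)

How it is judged:
By the outcome, as a careful person would: the job done as asked, in the order asked, and still so for the second after the job is handed in, with the robot touching nothing.
It also fails if it takes over 48 s, if anything falls off the work surface, if the arm or the gripper's body presses on something with over 40 N, if the wrist force passes 120 N, or if a joint passes its speed limit or range.

## Working session

There is one attempt and no reset: what is moved stays moved. The work goes in short steps, Python scripts to look and compute and a tool call to move; the robot and the scene stay as the last step left them, time stands still between calls to the robot, and variables do not carry over. Pictures are saved under pics/ and viewed, and the job is handed in when it is done.

Besides the shell and the picture viewer there is one more tool, called after ">>>" as a command line: name --argument value ..., lists and objects as JSON in quotes. play_rows: Moves the arm, as the interface text tells. Its arguments: {"type":"object","properties":{"plan":{"type":"array"}},"required":["plan"]}

```bash
ls; mkdir -p pics
cat > h.py <<'E'
import numpy as np, cv2
from scipy.spatial.transform import Rotation as R
from cell import arm, eyes, workorder
def ray(c,u,v):
    x=(u-c['cx'])/c['fx'];y=(v-c['cy'])/c['fy'];X,Y=x,y
    for _ in range(20):
        k=1+c['k1']*(X*X+Y*Y);X,Y=x/k,y/k
    return np.array([X,Y,1.])
def Rm(c):
    o=np.array(c['orientation']);return R.from_quat(o).as_matrix() if o.size==4 else o
def atz(c,u,v,z):
    d=Rm(c)@ray(c,u,v);e=np.array(c['eye']);return e+d*(z-e[2])/d[2]
def dep(c,u,v):
    return np.array(c['eye'])+Rm(c)@ray(c,u,v)*c['z_map'][int(v),int(u)]
def proj(c,p):
    q=Rm(c).T@(np.array(p)-np.array(c['eye']));x,y=q[:2]/q[2];k=1+c['k1']*(x*x+y*y)
    return c['cx']+c['fx']*x*k, c['cy']+c['fy']*y*k
E
python3 - <<'E'
from h import *
import pickle
for n in ['scene','side','wrist']:
    c=eyes.read_camera(n);cv2.imwrite(f'pics/{n}0.png',c['img']);pickle.dump(c,open(n+'0.pkl','wb'))
    print(n,c['eye'],c['orientation'],c['fx'],c['k1'])
s=arm.read_state();print(s)
E
```

```text
pics
scene [ 1.01223285 -0.67869851  0.86206521] [ 0.87179621  0.2976001  -0.12690033 -0.367834  ] 433.3012907893433 -0.02658475267886093
side [0.32850607 0.88009993 1.04324689] [-0.08609203  0.92601712 -0.36531904  0.04027965] 507.0578185788196 0.008424438904238742
wrist [ 0.22639142 -0.58738822  0.3726481 ] [ 0.78062873 -0.60694753 -0.09186909  0.11744595] 357.85110526331005 -0.04324689041382504
{'t': 0.15, 'qpos': array([-1.41748925e+00,  4.94052096e-01,  1.34597176e+00,  1.74255034e-05,
        1.30249378e+00, -9.55190546e-02]), 'joint_vel': array([-1.49352958e-03, -5.24164545e-04, -1.12455415e-03, -1.26261968e-03,
       -6.39922143e-04,  2.07415218e-05]), 'joint_torque': array([ 1.95932422e-03, -8.82539248e+01, -3.84065044e+01,  2.76150217e-05,
        7.01728088e-03,  1.74514747e-05]), 'tcp_pos': array([ 0.15387405, -0.60549767,  0.24183576]), 'tool_rot': array([ 0.43431919,  0.5584142 , -0.43386162,  0.5579467 ]), 'contact_force': array([ 0.10300345, -0.05711468,  0.2504884 ]), 'torque': array([ 0.02429514, -0.02353632, -0.04973353]), 'grip_width': 0.0856298880285764}
```

View pics/scene0.png

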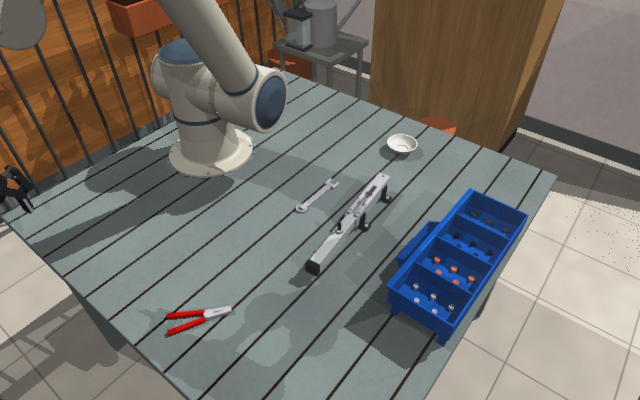

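View pics/side0.png

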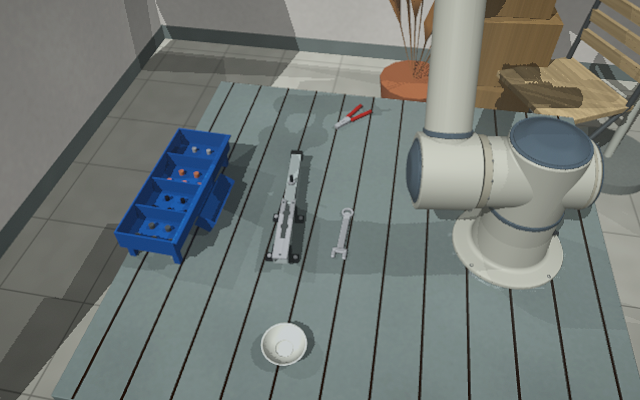

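View pics/wrist0.png

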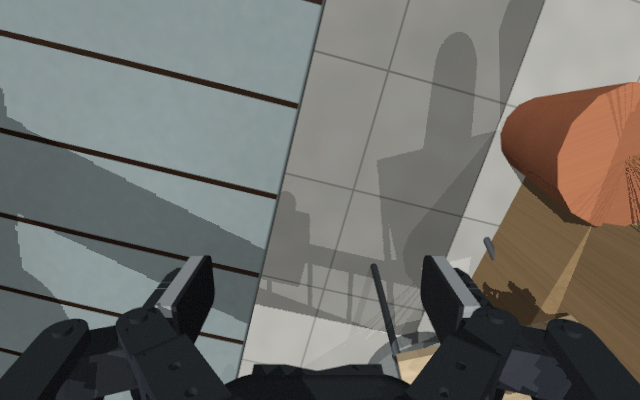

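The leg shows in scene from the foot at (315,268) to the closed end at (385,178), and in side from (296,152) to (282,260). Next I enlarge both.

Run:
```python
import cv2
a=cv2.imread('pics/scene0.png')[165:280,295:405];b=cv2.imread('pics/side0.png')[145:270,240:330]
cv2.imwrite('pics/sc_c.png',cv2.resize(a,None,fx=5,fy=5,interpolation=cv2.INTER_CUBIC))
cv2.imwrite('pics/si_c.png',cv2.resize(b,None,fx=4.8,fy=4.8,interpolation=cv2.INTER_CUBIC))
```

```text
(no output)
```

View pics/sc_c.png

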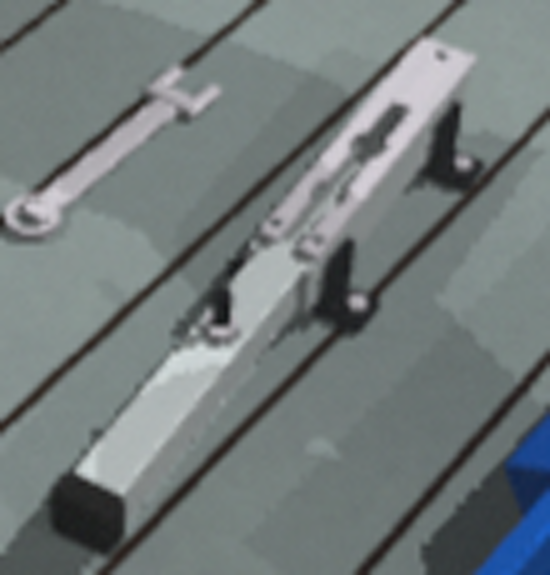

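View pics/si_c.png

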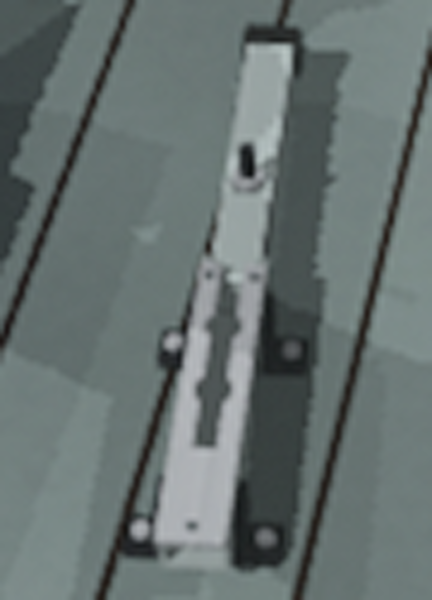

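Run:
```python
from h import *
import pickle
s=pickle.load(open('side0.pkl','rb'));c=pickle.load(open('scene0.pkl','rb'))
def S(n,x,y,z): p=atz(s,240+x/4.8-.4,145+y/4.8-.4,z); print('side',n,p.round(4))
def C(n,x,y,z): p=atz(c,295+x/5-.4,165+y/5-.4,z); print('scene',n,p.round(4))
S('stemtop',245,146,.078);S('pin',248,184,.0575)
S('endL',156,540,.056);S('endR',230,545,.056);S('mouL',203,265,.056);S('mouR',267,268,.056)
S('hole1',222,326,.052);S('hole2',213,388,.052);S('slotend',205,445,.052)
S('footL',247,42,.051);S('footR',297,44,.051)
C('stemtop',222,285,.078);C('pin',219,328,.0575)
C('endL',425,38,.056);C('endR',476,57,.056);C('mouL',265,228,.056);C('mouR',318,250,.056)
C('slotend',402,108,.052);C('hole2',372,143,.052)
C('footL',78,475,.051);C('footR',125,498,.051)
```

```text
side stemtop [ 0.5768 -0.0728  0.078 ]
side pin [ 0.5738 -0.0632  0.0575]
side endL [0.566  0.1878 0.056 ]
side endR [0.5289 0.1841 0.056 ]
side mouL [0.5852 0.0012 0.056 ]
side mouR [ 0.5499 -0.0029  0.056 ]
side hole1 [0.5659 0.0396 0.052 ]
side hole2 [0.561  0.0831 0.052 ]
side slotend [0.5565 0.1213 0.052 ]
side footL [ 0.6018 -0.1875  0.051 ]
side footR [ 0.5716 -0.1911  0.051 ]
scene stemtop [ 0.5733 -0.0647  0.078 ]
scene pin [ 0.5786 -0.0738  0.0575]
scene endL [0.5357 0.1847 0.056 ]
scene endR [0.5683 0.1882 0.056 ]
scene mouL [0.554 0.    0.056]
scene mouR [0.5857 0.0036 0.056 ]
scene slotend [0.5566 0.1289 0.052 ]
scene hole2 [0.5595 0.0941 0.052 ]
scene footL [ 0.5788 -0.1867  0.051 ]
scene footR [ 0.6052 -0.1839  0.051 ]
```

```bash
cat >> h.py <<'E'
U=np.array([-0.105,0.9945,0.])
def st():
    s=arm.read_state();M=R.from_quat(s['tool_rot']).as_matrix();f=s['contact_force']
    print('t%.2f tcp %s f %s along %.1f w %.1fmm'%(s['t'],s['tcp_pos'].round(4),np.round(f,1),f@U,s['grip_width']*1e3));return s,M
def to(p):
    s,M=st();d=M.T@(np.array(p)-s['tcp_pos'])/.04
    print('shift units',d.round(3)); ang=[np.degrees(np.arctan2(np.cross(M[:,2],q*U)@M[:,0],M[:,2]@(q*U))) for q in(1,-1)]
    print('twist units',np.array(ang)/6,'rows',np.abs(d).max()); print(M.round(3)); return d
E
python3 - <<'E'
from h import *
to([0.575,-0.0685,0.20]); print(arm.tips_ahead, arm.read_state()['qpos'])
E
```

```text
t0.15 tcp [ 0.1539 -0.6055  0.2418] f [ 0.1 -0.1  0.3] along -0.1 w 85.6mm
shift units [  1.057  13.51  -10.418]
twist units [-28.62842949   1.37157051] rows 13.509858384501596
[[-0.     0.969  0.246]
 [ 0.001  0.246 -0.969]
 [-1.     0.    -0.001]]
0.011 [-1.41748925e+00  4.94052096e-01  1.34597176e+00  1.74255034e-05
  1.30249378e+00 -9.55190546e-02]
```

>>> play_rows --plan '[0,0.78,-0.6,0,85,0,0.78,-0.6,0,85,0,0.78,-0.6,0,85,0,0.78,-0.6,0,85,0,0.78,-0.6,0,85,0,0.78,-0.6,0,85,0,0.78,-0.6,0,85,0,0.78,-0.6,0,85]'

```text
t: 0.82
tcp_pos: [0.3505, -0.3535, 0.2393]
tool_rot: [0.437, 0.556, -0.437, 0.555]
contact_force: [1.3, -0.2, -0.6]
grip_width: 0.0852
```

>>> play_rows --plan '[0,0.78,-0.6,0,85,0,0.78,-0.6,0,85,0,0.78,-0.6,0,85,0,0.78,-0.6,0,85,0,0.78,-0.6,0,85,0,0.78,-0.6,0,85,0,0.78,-0.6,0.7,85,0,0.78,-0.6,0.67,85]'

```text
t: 1.48
tcp_pos: [0.5562, -0.0945, 0.2391]
tool_rot: [0.476, 0.523, -0.477, 0.522]
contact_force: [0.7, -0.5, -0.4]
grip_width: 0.0849
```

Run:
```python
from h import *
to([0.575,-0.0685,0.20])
c=eyes.read_camera('wrist');cv2.imwrite('pics/w1.png',c['img'])
```

```text
t1.48 tcp [ 0.5562 -0.0945  0.2391] f [ 0.7 -0.5 -0.4] along -0.6 w 84.9mm
shift units [ 0.977  0.531 -0.602]
twist units [29.88336927 -0.11663073] rows 0.9766343621065025
[[-0.002  0.996  0.093]
 [ 0.     0.093 -0.996]
 [-1.    -0.002 -0.001]]
```

View pics/w1.png

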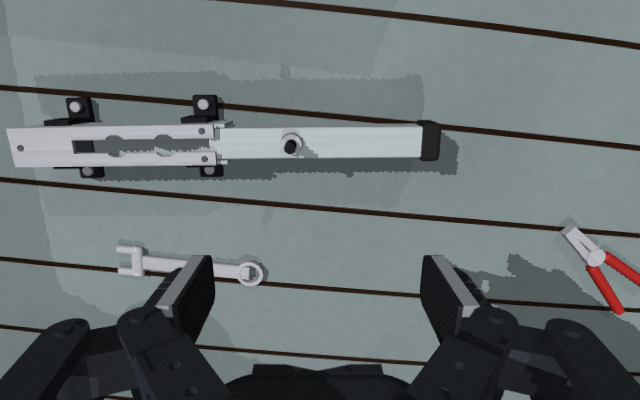

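The wrist view shows the whole leg: the stem near (290,146), the mouth near x=215, the holes near x=168 and 113. Enlarging.

Run:
```python
from h import *
import pickle
c=eyes.read_camera('wrist');pickle.dump(c,open('w1.pkl','wb'))
a=c['img'][110:180,0:160];b=c['img'][110:180,160:320]
cv2.imwrite('pics/w1c.png',np.vstack([cv2.resize(q,None,fx=5,fy=5-1,interpolation=cv2.INTER_CUBIC) for q in(a,b)]))
```

```text
(no output)
```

View pics/w1c.png

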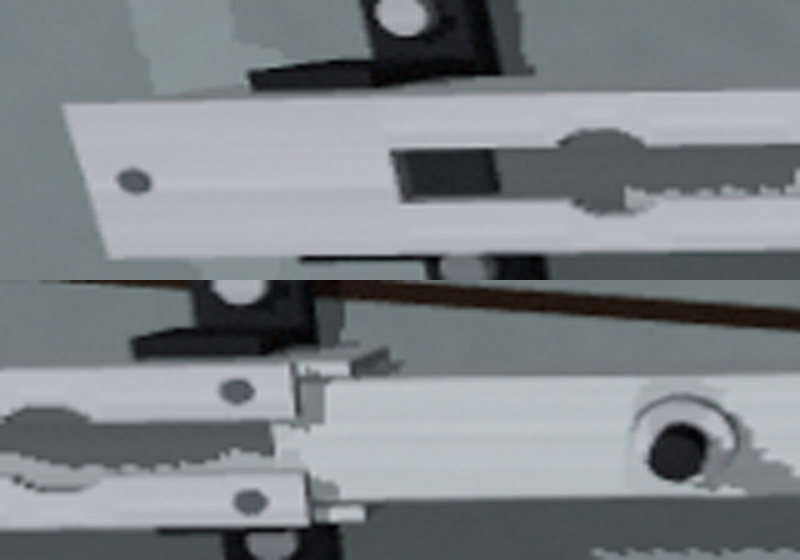

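Run:
```python
from h import *
import pickle
c=pickle.load(open('w1.pkl','rb'))
def W(n,x,y,z,o=0):
    p=atz(c,o+x/5-.4,110+y/4-.375,z); print(n,p.round(4),'along',round(p@U*1e3,1),'lat',round(p@np.array([U[1],-U[0],0])*1e3,1));
W('stem',678,175,.078,160);W('pin',686,150,.0575,160)
W('h2',606,171,.056);W('h1',50,168,.056,160)
W('mouthT',297,84,.056,160);W('mouthB',307,247,.056,160)
W('bodyend T',385,80,.051,160)
W('endT',62,103,.056);W('endB',108,258,.056)
print(dep(c,295,148),c['eye'])
for x in (200,250,280,350,400):
    col=c['z_map'][:,x]
```

```text
stem [ 0.5777 -0.0703  0.078 ] along -130.5 lat 567.2
pin [ 0.5794 -0.0703  0.0575] along -130.8 lat 568.8
h2 [0.561  0.0876 0.056 ] along 28.2 lat 567.1
h1 [0.5654 0.043  0.056 ] along -16.6 lat 566.8
mouthT [ 0.5878 -0.0012  0.056 ] along -63.0 lat 584.4
mouthB [ 0.5512 -0.0034  0.056 ] along -61.3 lat 547.8
bodyend T [ 0.5893 -0.0156  0.051 ] along -77.4 lat 584.4
endT [0.5685 0.1885 0.056 ] along 127.7 lat 585.2
endB [0.5325 0.1851 0.056 ] along 128.2 lat 549.0
[ 0.58148906 -0.06959146  0.0741238 ] [ 0.63502877 -0.08387381  0.37008288]
```

Run:
```python
from h import *
to([0.577,-0.0703,0.11])
```

```text
t1.58 tcp [ 0.5586 -0.0925  0.2389] f [-0.1 -0.5 -0.2] along -0.5 w 85.1mm
shift units [ 3.223  0.513 -0.504]
twist units [29.91605315 -0.08394685] rows 3.223322398087039
[[-0.     0.995  0.096]
 [ 0.001  0.096 -0.995]
 [-1.    -0.    -0.001]]
```

>>> play_rows --plan '[0.5,0.25,-0.25,-0.08,40,0.6,0.26,-0.25,0,40,0.6,0,0,0,40,0.5,0,0,0,40,0.4,0,0,0,40,0.3,0,0,0,40,0,0,0,0,40]'

```text
t: 2.17
tcp_pos: [0.5782, -0.0686, 0.1181]
tool_rot: [0.471, 0.527, -0.471, 0.527]
contact_force: [-0.4, 0.4, -0.5]
grip_width: 0.0396
```

Run:
```python
from h import *
to([0.577,-0.0703,0.0775])
c=eyes.read_camera('wrist');cv2.imwrite('pics/w2.png',c['img'])
```

```text
t2.17 tcp [ 0.5782 -0.0686  0.1181] f [-0.4  0.4 -0.5] along 0.5 w 39.6mm
shift units [ 1.014 -0.037  0.039]
twist units [-29.93350468   0.06649532] rows 1.0140280424774082
[[ 0.001  0.994  0.112]
 [ 0.     0.112 -0.994]
 [-1.     0.001  0.   ]]
```

View pics/w2.png

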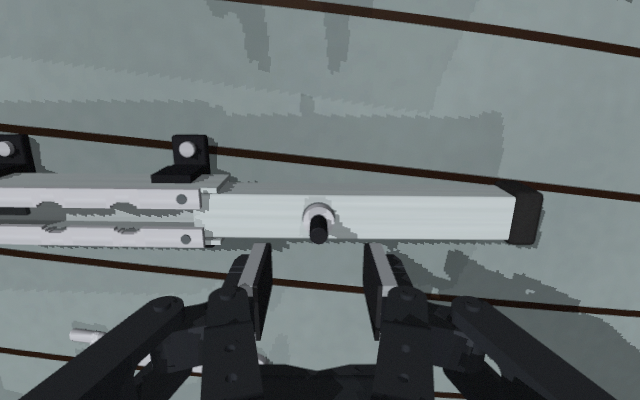

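The stem (318,230) is centred between the pads (270 and 363). I descend gently.

>>> play_rows --plan '[0.35,-0.04,0.04,0.07,40,0.3,0,0,0,40,0.2,0,0,0,40,0.1,0,0,0,40,0.05,0,0,0,40,0,0,0,0,40]'

```text
t: 2.72
tcp_pos: [0.5791, -0.0719, 0.0807]
tool_rot: [0.474, 0.524, -0.472, 0.527]
contact_force: [0.4, 0.5, 0.3]
grip_width: 0.0397
```

Run:
```python
from h import *
to([0.577,-0.0703,0.0775])
c=eyes.read_camera('wrist');cv2.imwrite('pics/w3.png',cv2.resize(c['img'][140:400,200:440],None,fx=2.2,fy=2.2))
c=eyes.read_camera('side');cv2.imwrite('pics/s3.png',cv2.resize(c['img'][120:270,220:360],None,fx=4,fy=4))
```

```text
t2.72 tcp [ 0.5791 -0.0719  0.0807] f [0.4 0.5 0.3] along 0.4 w 39.7mm
shift units [ 0.08  -0.047 -0.046]
twist units [ 2.99974914e+01 -2.50855492e-03] rows 0.08006582638267337
[[ 0.006  0.994  0.105]
 [-0.001  0.105 -0.994]
 [-1.     0.006  0.002]]
```

View pics/w3.png

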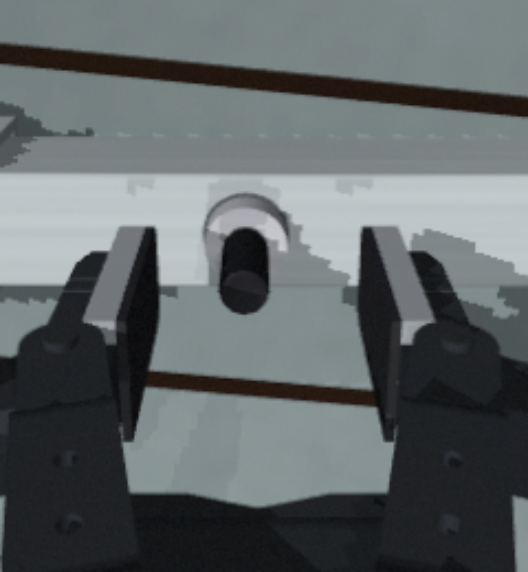

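View pics/s3.png

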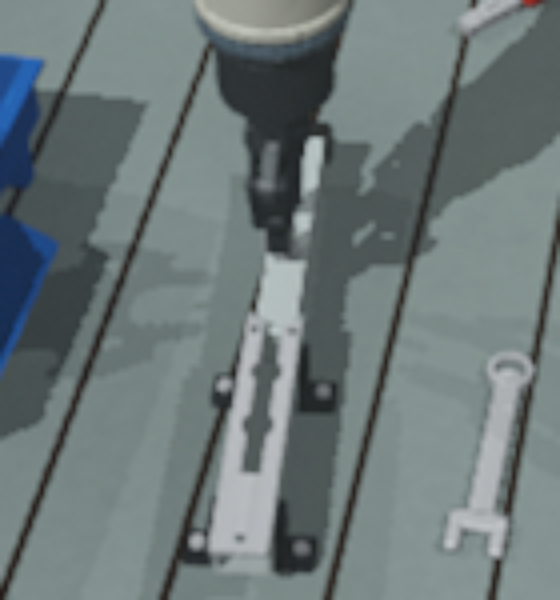

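>>> play_rows --plan '[0.06,-0.045,-0.045,0,30,0.02,0,0,0,20,0,0,0,0,16,0,0,0,0,14,0,0,0,0,14]'

```text
t: 3.23
tcp_pos: [0.5778, -0.0701, 0.0791]
tool_rot: [0.475, 0.523, -0.471, 0.528]
contact_force: [-0.2, 0.3, 0.9]
grip_width: 0.014
```

Run:
```python
from h import *
to([0.577,-0.0703,0.0775])
c=eyes.read_camera('wrist');cv2.imwrite('pics/w4.png',cv2.resize(c['img'][140:400,200:440],None,fx=2.2,fy=2.2))
```

```text
t3.23 tcp [ 0.5778 -0.0701  0.0791] f [-0.2  0.3  0.9] along 0.3 w 14.0mm
shift units [ 0.039 -0.022  0.002]
twist units [-2.99989579e+01  1.04214891e-03] rows 0.03881531104225122
[[ 0.009  0.994  0.105]
 [-0.002  0.105 -0.994]
 [-1.     0.009  0.003]]
```

View pics/w4.png

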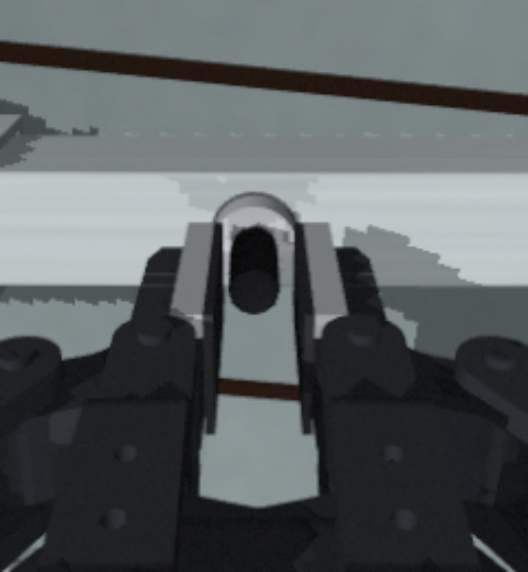

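The stem is between the pads, so I close.

>>> play_rows --plan '[0.03,0,0,0,8,0,0,0,0,6,0,0,0,0,6,0,0,0,0,6]'

```text
t: 3.62
tcp_pos: [0.578, -0.0702, 0.0785]
tool_rot: [0.475, 0.523, -0.471, 0.529]
contact_force: [-1.4, 0.6, 5.0]
grip_width: 0.0069
```

Run:
```python
from h import *
st()
c=eyes.read_camera('wrist');cv2.imwrite('pics/w5.png',cv2.resize(c['img'][140:400,200:440],None,fx=2.2,fy=2.2))
```

```text
t3.62 tcp [ 0.578  -0.0702  0.0785] f [-1.4  0.6  5. ] along 0.7 w 6.9mm
```

View pics/w5.png

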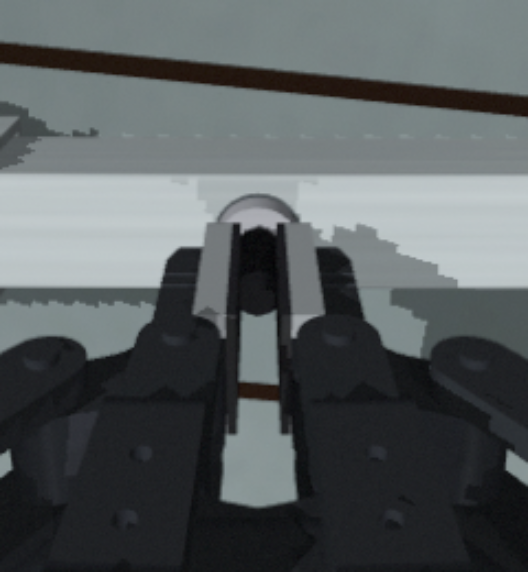

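Both pads hold the stem (the pads look soft: they read 6.9 mm). I press down in small steps.

>>> play_rows --plan '[0,0,0,0,2,0.05,0,0,0,2,0.05,0,0,0,2,0.04,0,0,0,2,0,0,0,0,2]'

```text
t: 4.08
tcp_pos: [0.5781, -0.0703, 0.0732]
tool_rot: [0.475, 0.523, -0.471, 0.529]
contact_force: [-1.3, -0.5, 8.4]
grip_width: 0.0064
```

Run:
```python
from h import *
st()
c=eyes.read_camera('wrist');cv2.imwrite('pics/w6.png',cv2.resize(c['img'][140:400,200:440],None,fx=2.2,fy=2.2))
```

```text
t4.08 tcp [ 0.5781 -0.0703  0.0732] f [-1.3 -0.5  8.4] along -0.3 w 6.4mm
```

View pics/w6.png

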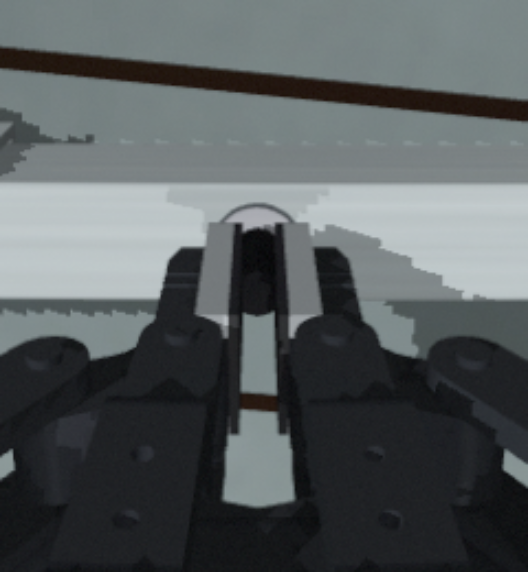

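>>> play_rows --plan '[0.015,0,0,0,2,0,0,0,0,2,0,0,0,0,2]'

```text
t: 4.38
tcp_pos: [0.578, -0.0703, 0.0731]
tool_rot: [0.475, 0.522, -0.471, 0.529]
contact_force: [-1.7, 0.2, 7.2]
grip_width: 0.0063
```

Run:
```python
from h import *
c=eyes.read_camera('wrist');cv2.imwrite('pics/w7.png',cv2.resize(c['img'][210:290,250:370],None,fx=6,fy=6,interpolation=cv2.INTER_CUBIC))
to(np.array([0.5781,-0.0703,0.0724])+.02*U)
```

```text
t4.43 tcp [ 0.578  -0.0703  0.0732] f [-2.4  0.6  7.6] along 0.9 w 5.9mm
shift units [ 0.017  0.001 -0.499]
twist units [-2.99989719e+01  1.02805825e-03] rows 0.4990615741307231
[[ 0.01   0.994  0.105]
 [-0.002  0.105 -0.994]
 [-1.     0.01   0.003]]
```

View pics/w7.png

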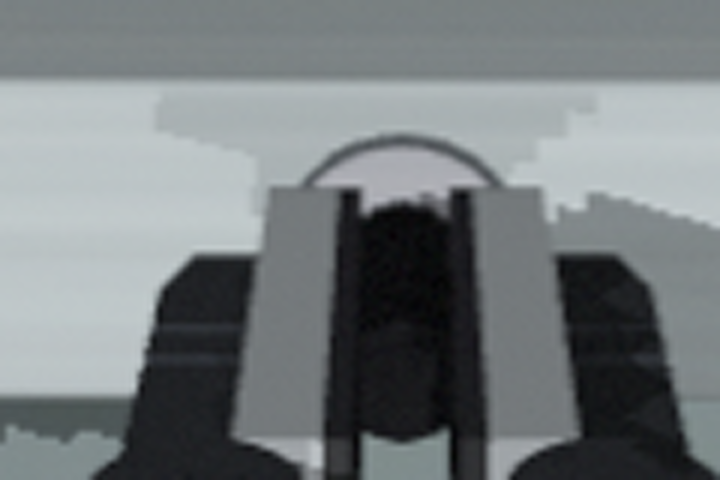

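Run:
```python
from h import *
c=eyes.read_camera('wrist');s,M=st()
p=s['tcp_pos'];Rw=lambda q:tuple(np.round(((np.array(proj(c,q))-[250,210])+.4)*6,0))
for hw in(11,-11):
  for l in (11,11+3): print('pad edge',hw,l,Rw(p+M@np.array([l/1e3,hw/1e3,0])))
N=np.array([.9945,.105,0])
for d in (-8,-4,0,4):
  b=p+N*d/1e3
  print(d,'pin rim',Rw(np.r_[(b+N*.009)[:2],.0513]),'hole rim',Rw(np.r_[(b+N*.0095)[:2],.051]),'stem base',Rw(np.r_[(b+N*.005)[:2],.051]),'stemtop ctr',Rw(np.r_[b[:2],.0715]), 'topedge-',Rw(np.r_[(b-N*.005)[:2],.0715]))
for l in(-14,14): print('tube edge',Rw(np.r_[(p+N*(l+0)/1e3)[:2],.051]))
z=c['z_map']
for v in (232,240,245,250,255,260,270,280): print(v,dep(c,317,v).round(4))
for v in (242,250,260,275): print('pad',v,dep(c,300,v).round(4),dep(c,308,v).round(4))
```

```text
t4.48 tcp [ 0.5781 -0.0703  0.0732] f [-1.9  1.   7.2] along 1.2 w 6.3mm
pad edge 11 11 (np.float64(401.0), np.float64(164.0))
pad edge 11 14 (np.float64(401.0), np.float64(147.0))
pad edge -11 11 (np.float64(401.0), np.float64(433.0))
pad edge -11 14 (np.float64(401.0), np.float64(412.0))
-8 pin rim (np.float64(400.0), np.float64(226.0)) hole rim (np.float64(400.0), np.float64(219.0)) stem base (np.float64(400.0), np.float64(271.0)) stemtop ctr (np.float64(401.0), np.float64(466.0)) topedge- (np.float64(401.0), np.float64(528.0))
-4 pin rim (np.float64(400.0), np.float64(179.0)) hole rim (np.float64(400.0), np.float64(172.0)) stem base (np.float64(400.0), np.float64(225.0)) stemtop ctr (np.float64(401.0), np.float64(416.0)) topedge- (np.float64(401.0), np.float64(479.0))
0 pin rim (np.float64(400.0), np.float64(132.0)) hole rim (np.float64(400.0), np.float64(124.0)) stem base (np.float64(400.0), np.float64(178.0)) stemtop ctr (np.float64(401.0), np.float64(365.0)) topedge- (np.float64(401.0), np.float64(429.0))
4 pin rim (np.float64(400.0), np.float64(83.0)) hole rim (np.float64(400.0), np.float64(76.0)) stem base (np.float64(400.0), np.float64(130.0)) stemtop ctr (np.float64(401.0), np.float64(313.0)) topedge- (np.float64(401.0), np.float64(378.0))
tube edge (np.float64(400.0), np.float64(395.0))
tube edge (np.float64(400.0), np.float64(70.0))
232 [ 0.5869 -0.0697  0.0514]
240 [ 0.5827 -0.0701  0.0511]
245 [ 0.5812 -0.0702  0.0533]
250 [ 0.5816 -0.0702  0.0593]
255 [ 0.5818 -0.0702  0.0646]
260 [ 0.5814 -0.0702  0.0685]
270 [ 0.5783 -0.0705  0.0716]
280 [ 0.5739 -0.071   0.072 ]
pad 242 [ 0.588  -0.0623  0.0666] [ 0.5889 -0.0656  0.0677]
pad 250 [ 0.5878 -0.0626  0.0739] [ 0.5885 -0.0658  0.0745]
pad 260 [ 0.5878 -0.063   0.0824] [ 0.5886 -0.066   0.0834]
pad 275 [ 0.5878 -0.0635  0.0935] [ 0.5878 -0.0662  0.093 ]
```

Depth confirms the stem is centred in the pads. Its top is about 72 mm up, so it is pressed about 6.2 mm. I press slightly further to get it flush.

>>> play_rows --plan '[0.03,0,0,0,2,0.01,0,0,0,2,0,0,0,0,2]'

```text
t: 4.73
tcp_pos: [0.5781, -0.0703, 0.0721]
tool_rot: [0.475, 0.522, -0.471, 0.529]
contact_force: [-2.4, 0.6, 7.8]
grip_width: 0.006
```

```bash
cat >> h.py <<'E'
def top(c=None):
    c=c or eyes.read_camera('wrist')
    q=[dep(c,u,v) for u in range(314,321) for v in range(272,279)]
    print('stemtop',np.median(q,axis=0).round(4),'pin',np.median([dep(c,u,v) for u in range(312,322) for v in range(234,239)],axis=0).round(4));return c
E
python3 - <<'E'
from h import *
top();st()
E
```

```text
stemtop [ 0.5761 -0.0707  0.0707] pin [ 0.5849 -0.0697  0.0505]
t4.78 tcp [ 0.5781 -0.0703  0.0721] f [-2.2  0.8  8. ] along 1.0 w 6.3mm
```

Run:
```python
from h import *
c=eyes.read_camera('wrist')
f=lambda us,vs:np.median([dep(c,u,v)[2] for u in us for v in vs])
for v in (226,228,230,232,234,236,238,240): print(v,[round(float(f(range(a,a+6),[v]))*1e3,2) for a in (270,282,302,308,314,320,326,345,355)])
```

```text
226 [49.73, 49.56, 50.74, 50.68, 50.13, 50.15, 50.24, 50.12, 50.04]
228 [49.83, 50.3, 50.35, 49.62, 49.83, 50.56, 49.64, 50.45, 50.22]
230 [49.9, 50.31, 50.28, 50.73, 50.04, 50.06, 50.49, 50.57, 50.78]
232 [50.3, 50.57, 51.09, 50.49, 50.64, 50.39, 50.77, 50.93, 50.18]
234 [50.28, 50.15, 50.17, 50.0, 50.2, 50.88, 50.51, 50.66, 50.73]
236 [50.08, 50.46, 50.48, 50.49, 50.37, 50.62, 51.03, 50.37, 50.38]
238 [50.71, 50.28, 50.83, 50.6, 50.4, 50.99, 50.87, 50.22, 49.74]
240 [50.79, 50.0, 50.19, 50.67, 51.13, 50.84, 50.36, 50.08, 49.78]
```

>>> play_rows --plan '[0.015,0,0,0,2,0,0,-0.05,0,2,0,0,-0.1,0,2,0,0,-0.1,0,2,0,0,-0.1,0,2,0,0,-0.1,0,2,0,0,-0.1,0,2,0,0,-0.05,0,2]'

```text
t: 5.5
tcp_pos: [0.5758, -0.0478, 0.0731]
tool_rot: [0.475, 0.521, -0.472, 0.53]
contact_force: [-2.4, -2.5, 7.6]
grip_width: 0.0061
```

Run:
```python
from h import *
top();s,M=st();p=s['tcp_pos'];print(p@U*1e3,p@np.array([.9945,.105,0])*1e3)
```

```text
stemtop [ 0.5739 -0.0483  0.0716] pin [ 0.5824 -0.0473  0.0509]
t5.55 tcp [ 0.5758 -0.0476  0.0731] f [-2.4 -0.5  7.7] along -0.3 w 6.5mm
-107.84232523679724 567.6454889808855
```

>>> play_rows --plan '[0.035,0,0,0,2,0.008,0,-0.05,0,2,0.006,0,-0.1,0,2,0.006,0,-0.1,0,2,0.006,0,-0.1,0,2,0.006,0,-0.1,0,2,0.006,0,-0.08,0,2,0.006,0,-0.04,0,2]'

```text
t: 6.22
tcp_pos: [0.5736, -0.0261, 0.0714]
tool_rot: [0.474, 0.52, -0.472, 0.531]
contact_force: [-3.1, -1.8, 8.1]
grip_width: 0.0064
```

Run:
```python
from h import *
c=top();s,M=st();p=s['tcp_pos'];print(p@U*1e3,p@np.array([.9945,.105,0])*1e3)
cv2.imwrite('pics/w8.png',c['img'])
```

```text
stemtop [ 0.5718 -0.0265  0.0699] pin [ 0.5809 -0.0256  0.0506]
t6.27 tcp [ 0.5736 -0.0259  0.0714] f [-2.8 -0.9  8.6] along -0.6 w 6.4mm
-86.01748617406977 567.7181692507911
```

View pics/w8.png

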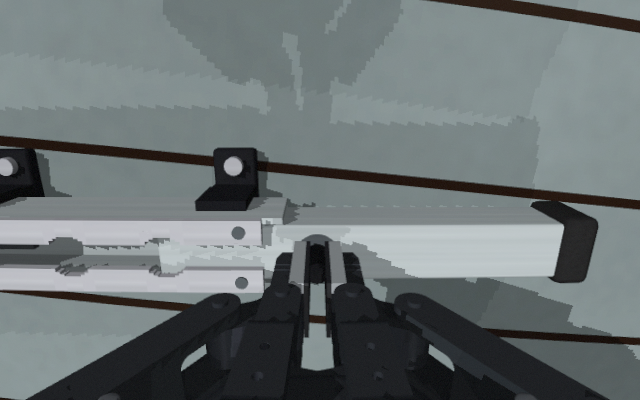

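>>> play_rows --plan '[0.006,0,-0.05,0,2,0.004,0,-0.07,0,2,0.004,0,-0.07,0,2,0.004,0,-0.07,0,2,0.004,0,-0.07,0,2,0.004,0,-0.07,0,2,0.004,0,-0.07,0,2,0.004,0,-0.05,0,2]'

```text
t: 6.93
tcp_pos: [0.5716, -0.0065, 0.0716]
tool_rot: [0.474, 0.519, -0.472, 0.532]
contact_force: [-2.5, -2.5, 8.9]
grip_width: 0.0064
```

```bash
cat >> h.py <<'E'
def go():
    c=top();s,M=st();p=s['tcp_pos'];print('travel %.1f lat %.1f'%(p@U*1e3+130.6,p@np.array([.9945,.105,0])*1e3));print(M[:,0].round(3),M[:,2].round(3));return c
E
python3 - <<'E'
from h import *
c=go()
cv2.imwrite('pics/w9.png',c['img'])
E
```

```text
stemtop [ 0.5695 -0.007   0.0701] pin [ 0.579  -0.006   0.0508]
t6.98 tcp [ 0.5716 -0.0062  0.0716] f [-2.3 -0.7  8.2] along -0.4 w 6.1mm
travel 64.4 lat 567.8
[ 0.015 -0.011 -1.   ] [ 0.105 -0.994  0.012]
```

View pics/w9.png

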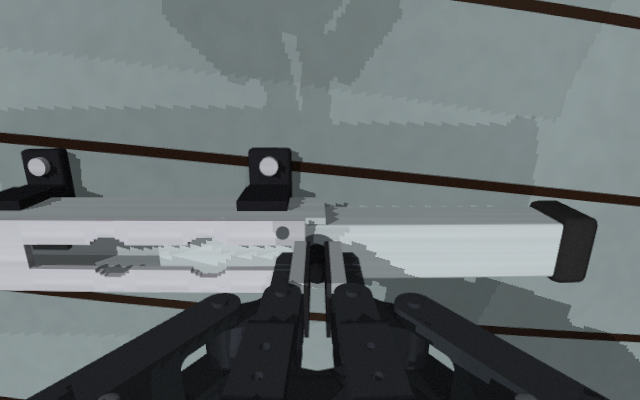

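>>> play_rows --plan '[0.006,0,-0.06,0,2,0.005,0,-0.1,0,2,0.005,0,-0.1,0,2,0.005,0,-0.1,0,2,0.005,0,-0.1,0,2,0.005,0,-0.1,0,2,0.005,0,-0.1,0,2,0.005,0,-0.07,0,2]'

```text
t: 7.65
tcp_pos: [0.5687, 0.0218, 0.0713]
tool_rot: [0.473, 0.518, -0.473, 0.533]
contact_force: [-2.6, -2.7, 9.4]
grip_width: 0.0063
```

Run:
```python
from h import *
go()
```

```text
stemtop [0.5666 0.0213 0.0698] pin [0.5781 0.0225 0.0552]
t7.70 tcp [0.5687 0.0222 0.0712] f [-2.7 -0.5  8.2] along -0.2 w 6.3mm
travel 92.9 lat 567.9
[ 0.016 -0.013 -1.   ] [ 0.105 -0.994  0.015]
```

>>> play_rows --plan '[0.004,0,-0.06,0,2,0.004,0,-0.1,0,2,0.004,0,-0.1,0,2,0.004,0,-0.1,0,2,0.004,0,-0.1,0,2,0.004,0,-0.1,0,2,0.004,0,-0.1,0,2,0.004,0,-0.07,0,2]'

```text
t: 8.37
tcp_pos: [0.5658, 0.0504, 0.0713]
tool_rot: [0.473, 0.517, -0.473, 0.534]
contact_force: [-3.1, -2.3, 8.7]
grip_width: 0.0064
```

Run:
```python
from h import *
go()
```

```text
stemtop [0.5639 0.05   0.07  ] pin [0.5751 0.0512 0.0552]
t8.42 tcp [0.5657 0.0508 0.0713] f [-2.9  0.   8.7] along 0.3 w 6.1mm
travel 121.7 lat 567.9
[ 0.018 -0.016 -1.   ] [ 0.105 -0.994  0.018]
```

>>> play_rows --plan '[0.005,0,-0.06,0,2,0.005,0,-0.1,0,2,0.005,0,-0.1,0,2,0.005,0,-0.1,0,2,0.005,0,-0.1,0,2,0.005,0,-0.1,0,2,0.005,0,-0.06,0,2,0.005,0,-0.03,0,2]'

```text
t: 9.08
tcp_pos: [0.5632, 0.0762, 0.0713]
tool_rot: [0.473, 0.516, -0.473, 0.535]
contact_force: [-2.6, -1.7, 8.3]
grip_width: 0.0061
```

Run:
```python
from h import *
c=go()
cv2.imwrite('pics/w10.png',cv2.resize(c['img'][190:310,200:440],None,fx=3.3,fy=3.3,interpolation=cv2.INTER_CUBIC))
```

```text
stemtop [0.5612 0.0757 0.0698] pin [0.5725 0.0769 0.0553]
t9.13 tcp [0.5632 0.0764 0.0713] f [-2.6 -0.6  7.7] along -0.3 w 6.4mm
travel 147.4 lat 568.1
[ 0.019 -0.018 -1.   ] [ 0.105 -0.994  0.02 ]
```

View pics/w10.png

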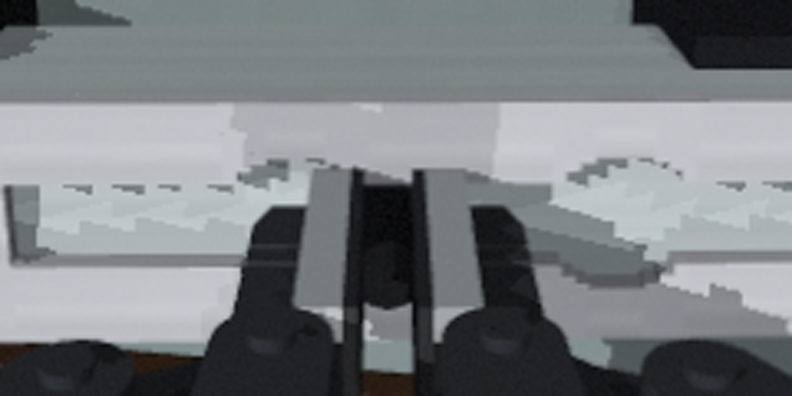

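The stem (crop 386) is about 12 mm short of the second hole (crop 297), and 32 mm past the first (crop 620). I go 7 mm more, then loosen so the pin rests on the strip's underside and caged fingers can push it.

>>> play_rows --plan '[0.005,0,-0.05,0,2,0.005,0,-0.07,0,2,0.005,0,-0.05,0,2,0.005,0,-0.02,0,2,0,0,0,0,2]'

```text
t: 9.55
tcp_pos: [0.5624, 0.0835, 0.0715]
tool_rot: [0.473, 0.516, -0.473, 0.535]
contact_force: [-3.4, -0.0, 8.6]
grip_width: 0.0063
```

Run:
```python
from h import *
go()
```

```text
stemtop [0.5605 0.083  0.0702] pin [0.5719 0.0843 0.0553]
t9.60 tcp [0.5624 0.0835 0.0715] f [-2.9 -1.1  8.3] along -0.8 w 5.9mm
travel 154.6 lat 568.1
[ 0.02  -0.019 -1.   ] [ 0.105 -0.994  0.021]
```

Now I loosen to 12 mm.

>>> play_rows --plan '[0,0,0,0,8,0,0,0,0,10,0,0,0,0,12,0,0,0,0,12]'

```text
t: 9.93
tcp_pos: [0.5625, 0.0835, 0.0716]
tool_rot: [0.473, 0.516, -0.473, 0.535]
contact_force: [0.9, -0.0, -0.5]
grip_width: 0.012
```

Run:
```python
from h import *
c=go()
cv2.imwrite('pics/w11.png',cv2.resize(c['img'][190:310,200:440],None,fx=3.3,fy=3.3,interpolation=cv2.INTER_CUBIC))
```

```text
stemtop [0.5619 0.0832 0.0726] pin [0.5718 0.0841 0.0551]
t9.98 tcp [0.5625 0.0835 0.0715] f [-0.5  0.5  0.4] along 0.5 w 11.9mm
travel 154.5 lat 568.2
[ 0.02  -0.019 -1.   ] [ 0.105 -0.994  0.021]
```

View pics/w11.png

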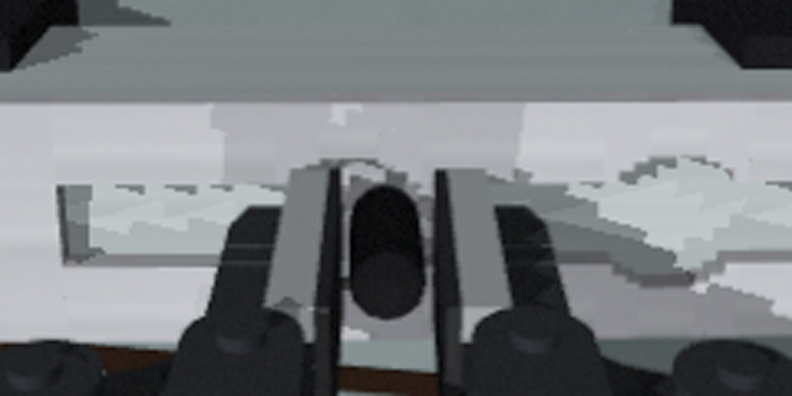

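The stem rose to the rest position and is caged with clearance on both sides. I push gently, about 3 mm.

>>> play_rows --plan '[0,0,-0.04,0,12,0,0,-0.04,0,12,0,0,-0.03,0,12,0,0,0,0,12]'

```text
t: 10.32
tcp_pos: [0.5623, 0.0876, 0.0713]
tool_rot: [0.472, 0.516, -0.473, 0.536]
contact_force: [1.1, -1.4, -0.5]
grip_width: 0.0118
```

Run:
```python
from h import *
go()
```

```text
stemtop [0.5643 0.0878 0.0771] pin [0.5716 0.0883 0.0551]
t10.37 tcp [0.5623 0.0876 0.0713] f [-0.3 -0.4 -0.4] along -0.4 w 11.8mm
travel 158.7 lat 568.4
[ 0.02 -0.02 -1.  ] [ 0.105 -0.994  0.022]
```

Run:
```python
from h import *
c=eyes.read_camera('wrist')
print([dep(c,317,v).round(4).tolist() for v in (272,276,280,284,288,292)])
cv2.imwrite('pics/w12.png',cv2.resize(c['img'][190:310,200:440],None,fx=3.3,fy=3.3,interpolation=cv2.INTER_CUBIC))
```

```text
[[0.5648, 0.0877, 0.0756], [0.5635, 0.0876, 0.0765], [0.5624, 0.0875, 0.0775], [0.5603, 0.0873, 0.077], [0.5588, 0.0871, 0.0776], [0.5565, 0.0869, 0.0768]]
```

View pics/w12.png

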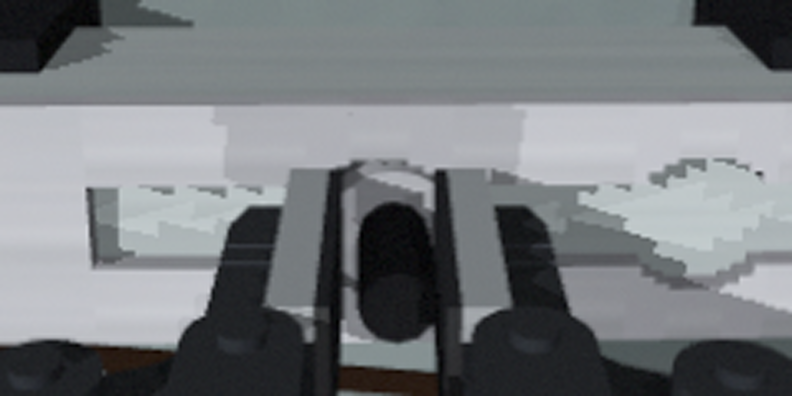

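The pin has popped up in the second hole (stem top about 77.5 mm), with the first hole empty at right (705,220). I open and retreat.

>>> play_rows --plan '[0,0,0,0,16,0,0,0,0,24,0,0,0,0,34,-0.1,0,0,0,40,-0.3,0,0,0,40,-0.5,0,0,0,40,-0.6,0,0,0,40,-0.6,0,0,0,40]'

```text
t: 11.08
tcp_pos: [0.5573, 0.0895, 0.154]
tool_rot: [0.47, 0.518, -0.476, 0.533]
contact_force: [-0.7, 0.5, 0.6]
grip_width: 0.0402
```

>>> play_rows --plan '[-0.7,0,0,0,40,-0.7,0,0,0,40,-0.5,-0.3,0,0,40,-0.4,-0.3,0,0,40,0,-0.3,0,0,40,0,0,0,0,40,0,0,0,0,40]'

```text
t: 11.67
tcp_pos: [0.5206, 0.088, 0.258]
tool_rot: [0.473, 0.516, -0.473, 0.535]
contact_force: [0.2, 0.8, 0.4]
grip_width: 0.0398
```

Run:
```python
from h import *
st()
c=eyes.read_camera('wrist');a=c['img']
cv2.imwrite('pics/w13.png',a)
b=eyes.read_camera('side')['img'];s=eyes.read_camera('scene')['img']
cv2.imwrite('pics/s13.png',np.hstack([cv2.resize(b[100:380,220:400],None,fx=2,fy=2),cv2.resize(s[120:340,160:420],(400,560))]))
import pickle;pickle.dump(c,open('w13.pkl','wb'))
```

```text
t11.67 tcp [0.5206 0.088  0.258 ] f [0.2 0.8 0.4] along 0.8 w 39.8mm
```

View pics/w13.png

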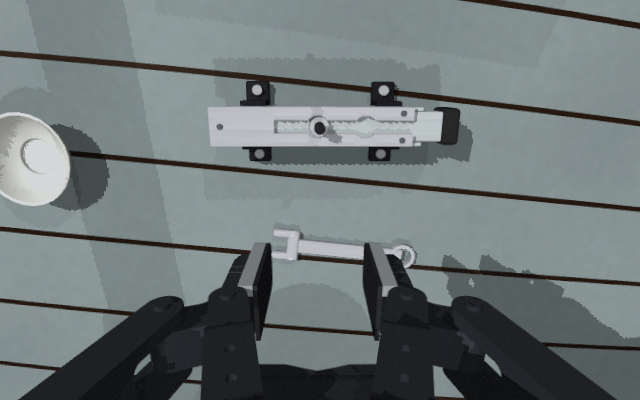

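View pics/s13.png

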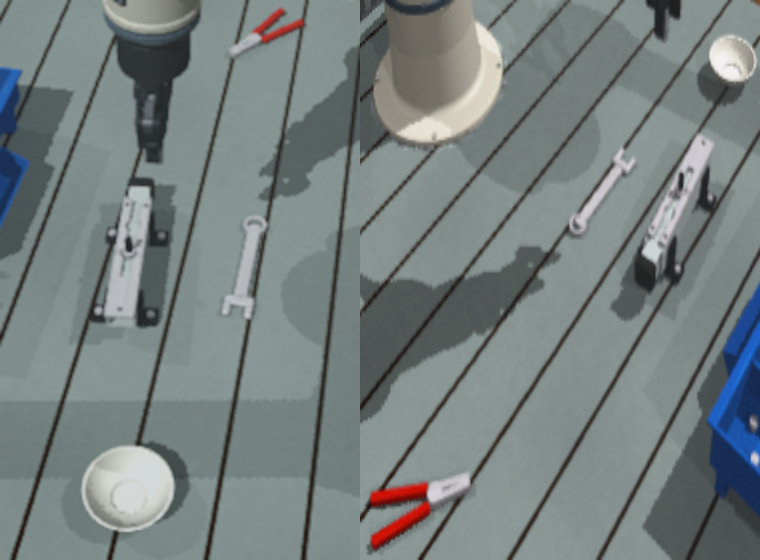

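The pin is up at (318,127) in the second hole and the first hole is empty at (365,127). The wrench, pliers and dish have not moved. I check the pin's height, then hand in.

Run:
```python
from h import *
import pickle
c=pickle.load(open('w13.pkl','rb'))
print('strip',np.median([dep(c,u,v)[2] for u in range(300,340) for v in (110,111,143,144)]))
print('strip2',np.median([dep(c,u,v)[2] for u in range(225,270) for v in range(120,136)]))
print('pin rim',[round(float(np.median([dep(c,u,v)[2] for u in us for v in vs])),4) for us,vs in (((309,310,311),range(122,128)),((316,318,320),(117,118)),((327,328),range(123,128)))])
print('stem',np.median([dep(c,u,v)[2] for u in (318,319,320) for v in(127,128,129)]))
print(workorder.finish_job())
```

```text
strip 0.05530528430695986
strip2 0.05524963545364173
pin rim [0.0557, 0.0569, 0.0567]
stem 0.07744990882512415
the job is handed in; nothing more can be done
None
```

The leg is shortened and locked: the pin is up in the second hole, and I handed the job in at about 11.8 s of the 48 s allowed.

**What I did:** I pinched the stem with the jaws along the leg and pressed the button until the pin was flush with the tube. I then slid the tube in past the mouth and the first hole, keeping the button pressed. About 4 mm before the second hole I loosened the grip, so the pin rested under the strip, and nudged the stem gently until it popped up. The total slide was about 159 mm, so the strip sat about 9 mm farther along than nominal. The fingers then opened and backed well clear.

**Last checks:**
- **Pin:** the stem top reads 77.4 mm and the pin face 55.7–56.9 mm, against 55.3 mm for the strip. That puts the pin about 0.4–1.6 mm proud, against 1.5 mm when fully popped. One rim sample was at the low end, probably because it caught the hole's edge.
- **Holes:** the pictures show the pin in the second hole and the first hole empty.
- **Forces:** the readings at the end of each move never passed about 10 N, and I saw no blocking at the mouth or the holes.
- **Other items:** the wrench, pliers and dish look unmoved.

**Odd readings and gaps:**
- The gripper read about 6 mm on the 10 mm stem, which I put down to soft pads.
- The arm rose about 1 mm in the first part of the slide. I corrected that before the pin reached the mouth.
- I did not pull on the tube to test the lock.

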